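# Find the rocking canister lid and push it home

### The job

One of the four canisters on the stand has a lid that was only set on, not pushed in, so what is inside goes stale. Press with a fingertip near the front or back edge of the lids until you find the one that rocks, then press that lid down in its middle until it is fully home like the others. Finish with the fingertip still pressing on that lid so that I can see which one it was; do not lift anything, and leave the other lids home and everything else where it stands.

Things in the scene. Friction and masses are not known exactly. Their poses are not given: they have to be found in the camera images.
- stand: low dark wooden stand, 540 mm long (its y axis, left-right), 116 mm deep (x), floor 12 mm above the counter, with 9 mm wide rails 28 mm high along front and back; origin on the counter under its centre, x axis to the back. Does not move. From end to end it carries two canisters, a sugar bowl, two canisters, 104 mm apart.
- canister_1: white square ceramic canister, 92 x 92 mm, 110 mm high, fixed in the stand, place varies; origin under its centre, x to the back, y left, z up; rim at z = 110 mm. Two sprung nubs sit in its neck, mid left and right. A lid only set on rests level on them, some 5 mm high, and looks nearly the same; pressed in its middle (within 8 mm) with about 15 N it clicks past them, maybe one side first, and is home.
- canister_2: white square ceramic canister, 92 x 92 mm, 110 mm high, fixed in the stand, place varies; origin under its centre, x to the back, y left, z up; rim at z = 110 mm. Two sprung nubs sit in its neck, mid left and right. A lid only set on rests level on them, some 5 mm high, and looks nearly the same; pressed in its middle (within 8 mm) with about 15 N it clicks past them, maybe one side first, and is home.
- canister_3: white square ceramic canister, 92 x 92 mm, 110 mm high, fixed in the stand, place varies; origin under its centre, x to the back, y left, z up; rim at z = 110 mm. Two sprung nubs sit in its neck, mid left and right. A lid only set on rests level on them, some 5 mm high, and looks nearly the same; pressed in its middle (within 8 mm) with about 15 N it clicks past them, maybe one side first, and is home.
- canister_4: white square ceramic canister, 92 x 92 mm, 110 mm high, fixed in the stand, place varies; origin under its centre, x to the back, y left, z up; rim at z = 110 mm. Two sprung nubs sit in its neck, mid left and right. A lid only set on rests level on them, some 5 mm high, and looks nearly the same; pressed in its middle (within 8 mm) with about 15 N it clicks past them, maybe one side first, and is home.
- lid_1: light-wood lid of canister_1, 92 x 92 x 10 mm, flat top, with a white plug below. Origin: middle of the plate's underside, z up (top 10 mm above). Home, its plate lies on the rim (origin 110 mm above the canister's) and is firm all over. A loose one, pressed with 1 N or more near its front or back edge (30 mm from the middle), tips by about 0.13 rad (that spot sinks 3 mm), and levels itself when let go.
- lid_2: light-wood lid of canister_2, 92 x 92 x 10 mm, flat top, with a white plug below. Origin: middle of the plate's underside, z up (top 10 mm above). Home, its plate lies on the rim (origin 110 mm above the canister's) and is firm all over. A loose one, pressed with 1 N or more near its front or back edge (30 mm from the middle), tips by about 0.13 rad (that spot sinks 3 mm), and levels itself when let go.
- lid_3: light-wood lid of canister_3, 92 x 92 x 10 mm, flat top, with a white plug below. Origin: middle of the plate's underside, z up (top 10 mm above). Home, its plate lies on the rim (origin 110 mm above the canister's) and is firm all over. A loose one, pressed with 1 N or more near its front or back edge (30 mm from the middle), tips by about 0.13 rad (that spot sinks 3 mm), and levels itself when let go.
- lid_4: light-wood lid of canister_4, 92 x 92 x 10 mm, flat top, with a white plug below. Origin: middle of the plate's underside, z up (top 10 mm above). Home, its plate lies on the rim (origin 110 mm above the canister's) and is firm all over. A loose one, pressed with 1 N or more near its front or back edge (30 mm from the middle), tips by about 0.13 rad (that spot sinks 3 mm), and levels itself when let go.
- sugar_bowl: small loose glass bowl of sugar cubes, 77 mm wide, 54 mm high, in the middle of the stand; origin under its centre. Bystander.
- creamer_1: loose round tin with a dark lid, 55 mm wide, 82 mm high, behind the stand beside a glass sugar dispenser; origin under its centre. Bystander.
There are look-alikes about, which are no part of the job. What is shaped like the lid_1 but yellow is not meant.

How it is judged:
On the way, in this order (a step that is already met when the one before it is completed fails the run):
1. the loose lid rocks under the fingertip: pressed near its edge it tips by more than 0.08 rad (((angle between lid_1's own z axis and vertical above 0.08 rad and contact force between the fingers and lid_1 above 0.2 N) or (angle between lid_2's own z axis and vertical above 0.08 rad and contact force between the fingers and lid_2 above 0.2 N) or (angle between lid_3's own z axis and vertical above 0.08 rad and contact force between the fingers and lid_3 above 0.2 N) or (angle between lid_4's own z axis and vertical above 0.08 rad and contact force between the fingers and lid_4 above 0.2 N))), for 0.1 s.
2. that lid is home: all four lids lie on their rims (z of lid_1 in the frame of canister_1 below 0.1113 m and z of lid_2 in the frame of canister_2 below 0.1113 m and z of lid_3 in the frame of canister_3 below 0.1113 m and z of lid_4 in the frame of canister_4 below 0.1113 m and angle between each of lid_1, lid_2, lid_3, lid_4's own z axis and vertical below 0.025 rad), for 0.2 s.
At the end, for the whole second after the job is handed in: All four lids are home (plate within 1.3 mm of the rim, tilt under 0.025 rad) and at rest, and the fingers press with more than 1 N on the lid that was loose (the one that has come down more than 2.5 mm since the start) (all of step 2 and ((contact force between the fingers and lid_1 above 1 N and distance of lid_1 from where it was at the start of the episode above 0.0025 m) or (contact force between the fingers and lid_2 above 1 N and distance of lid_2 from where it was at the start of the episode above 0.0025 m) or (contact force between the fingers and lid_3 above 1 N and distance of lid_3 from where it was at the start of the episode above 0.0025 m) or (contact force between the fingers and lid_4 above 1 N and distance of lid_4 from where it was at the start of the episode above 0.0025 m)) and linear speed of each of lid_1, lid_2, lid_3, lid_4 below 0.02 m/s); the arm keeps its last pose, push and grip.
It fails at once if a lid is lifted (more than 15 mm above its rim) (z of lid_1 in the frame of canister_1 above 0.125 m or z of lid_2 in the frame of canister_2 above 0.125 m or z of lid_3 in the frame of canister_3 above 0.125 m or z of lid_4 in the frame of canister_4 above 0.125 m).
It fails at once if the sugar bowl or the tin behind the stand is shoved more than 25 mm, lifted or tipped (distance of any of sugar_bowl, creamer_1 from where it was at the start of the episode above 0.025 m or angle between any of sugar_bowl, creamer_1's own z axis and vertical above 0.35 rad).
It also fails if it takes over 54 s, if anything falls off the work surface, if the arm or the gripper's body presses on something with over 40 N, if the wrist force passes 120 N, or if a joint passes its speed limit or range.

### The arm

A 6-joint arm with a two-finger parallel gripper is mounted at the origin on a cart in front of the work surface, level with it; the furniture and walls round the work are solid. World frame = base frame: x ahead of the robot, y to its left, z up, the work surface at z = 0. Lengths are in m, angles in rad, forces in N, time in s.
With the tool pointing down it reaches from about 0.25 to 0.775 m from the base axis. Payload 4 kg.
Tool frame: the origin (TCP) lies midway between the tips of the shut fingers; the grasp point (between the pads) lies 19 mm behind it; z points along the fingers, x is the direction in which the jaws open and shut, and the axes are right-handed (so a half turn about z gives the same grasp; the last joint's range is limited). The gripper opens to 85 mm and grips with 20 to 120 N. Pads are 22 mm wide; open, the fingers measure 114 mm over their backs; the gripper's body (76 mm by 85 mm) begins 54 mm behind the grasp point. The pads swing forward as they close: fully open they stand 13 mm farther back than shut.
Start: joints at [1.229, 0.087, 1.371, -0, 1.684, -0.103], TCP at [0.13, 0.534, 0.192] pointing down, gripper open.
Joint ranges: [-3.1, 3.1], [-0.76, 2.03], [0.27, 2.55], [-1.08, 4.22], [0.17, 2.65], [-2.57, 2.57]. Speed limits (rad/s): [2.79, 2.79, 3.14, 3.14, 3.14, 3.14].

### API

Orientations are given as a unit quaternion [w, x, y, z].
In Python, from bench import bot, grip, imaging, job, recognise, pinpoint gives the robot as it stands. The module is installed in compiled form; this text tells all that it offers. Calls block until the motion is done:
- bot.move_to(position, orientation): joint-space move of the TCP to a pose.
- bot.line_to(position, rot=None, velocity=0.15): straight line of the TCP; rot=None keeps the orientation; velocity is the mean speed in m/s.
- bot.set_joints(angles): joint-space move.
- grip(opening, force=None): finger opening in m; force is the grip in N (None keeps the last); returns when the fingers have stopped.
- bot.wait(seconds).
- bot.ik(position, orientation): joint angles nearest the present ones, or None.
- bot.get_obs(): the state.
- imaging.grab_frame(name): name is "side" or "top" or "wrist"; returns a dict with "frame" (480x640x3 uint8, red, green, blue), "fx", "fy", "cx", "cy" (pixels), "R" (3x3) and "t" (3): a world point X has camera coordinates R X + t; the wrist camera has in their place "mount" (4x4, takes a point from camera to tool coordinates, whose origin is the TCP and whose axes are the tool frame's). Camera axes: x right, y down, z forward; pixel columns grow to the right and rows downward; lengths in m; the calibration is good to about 2 mm. A picture is of the moment at which its call begins: read the wrist's pose just before it. There is no depth.
A pose or a line that the arm cannot do raises bot.Unreachable and nothing moves.
- job.hand_in(): hands the job in, once; it reports no verdict.
Trained networks look in the newest picture that a camera, given by its name, has taken for a name from the list of things; names that differ only in an ending like _2 or _b are one class to them, and where a whole thing is asked for, a point or a joint stands for the part that bears it (a point fixed in the world has none). Each returns a list of dicts, best first, with "score" (0 to 1); they miss things now and then, are a little off and sometimes report something else, mostly with a low value. They report only what shows in the picture. A call takes as long as a camera call. They do not tell look-alikes from the thing itself.
- recognise(target, camera): "box" ([left, top, right, bottom] in pixels, round what is visible of it).
- pinpoint(target, camera): "point" ([column, row] in pixels: a listed point, or the origin of a listed thing).
The state is a dict: "t": time; "qpos": joint angles; "joint_velocities": joint speeds; "tau": joint torques, N m; "tool_pos": TCP position; "ee_rot": TCP orientation; "ft_force": force on the tool from outside, world axes, zero at the start; "torque": the same for the moment, N m; "grip_width": finger opening in m.
Only numpy, scipy, OpenCV 4.12 (cv2) and the standard library are available. Lean on these libraries where they do the work, as an engineer would, in place of code of your own. Each camera call takes 0.05 s, during which the arm holds its last target. There are 200 camera calls.

## Working session

There is one attempt and no reset: what is moved stays moved. The work goes in short steps, each a Python script; the robot and the scene stay as the last script left them, time stands still between calls to the robot, and variables do not carry over. Pictures are saved under pics/ and viewed, about 8 in all and at most 12, crops included, and the job is handed in when it is done.

```bash
mkdir -p pics; python3 - <<'E'
from bench import bot, grip, imaging, job, recognise, pinpoint
import cv2,pickle
o=bot.get_obs();print({k:o[k] for k in('t','tool_pos','ee_rot','ft_force','grip_width')})
D={}
for c in("top","side"):
    f=imaging.grab_frame(c);D[c]=f
    cv2.imwrite(f"pics/{c}0.png",f["frame"][:,:,::-1])
    for n in("lid_1","canister_1","sugar_bowl","creamer_1","stand"):
        print(c,n,[([round(float(v)) for v in p["point"]],round(p["score"],2)) for p in pinpoint(n,c)])
    print('box',[([round(float(v)) for v in p["box"]],round(p["score"],2)) for p in recognise("lid_1",c)])
pickle.dump(D,open('d.pkl','wb'))
print(bot.get_obs()['t'])
E
```

```text
{'t': 0.0, 'tool_pos': array([0.12990644, 0.53382249, 0.19072284]), 'ee_rot': array([ 6.02887297e-04,  7.86304469e-01,  6.17838177e-01, -9.51477181e-04]), 'ft_force': array([-0.2640827 ,  0.50324191, -1.2935499 ]), 'grip_width': 0.08504228477561175}
top lid_1 [([192, 331], 0.94), ([493, 275], 0.91), ([271, 277], 0.89), ([439, 273], 0.67), ([327, 279], 0.65)]
top canister_1 [([425, 278], 0.69), ([470, 276], 0.56), ([491, 272], 0.3)]
top sugar_bowl [([374, 278], 0.66)]
top creamer_1 [([374, 187], 0.81), ([331, 277], 0.57), ([441, 273], 0.46)]
top stand [([494, 272], 0.35)]
box [([306, 255, 352, 304], 0.95), ([465, 250, 522, 302], 0.91), ([248, 254, 297, 302], 0.71), ([162, 306, 219, 356], 0.69), ([414, 250, 468, 303], 0.58)]
side lid_1 [([382, 239], 0.94), ([478, 281], 0.78), ([244, 174], 0.67), ([206, 157], 0.66), ([334, 216], 0.58)]
side canister_1 [([216, 193], 0.8), ([330, 251], 0.67), ([376, 279], 0.6), ([336, 216], 0.59)]
side sugar_bowl [([293, 236], 0.55)]
side creamer_1 [([227, 304], 0.7)]
side stand [([292, 234], 0.97)]
box [([210, 151, 274, 199], 0.87), ([345, 210, 418, 271], 0.83), ([304, 190, 367, 243], 0.76), ([176, 134, 236, 175], 0.64), ([453, 254, 509, 304], 0.56)]
0.7
```

View pics/top0.png

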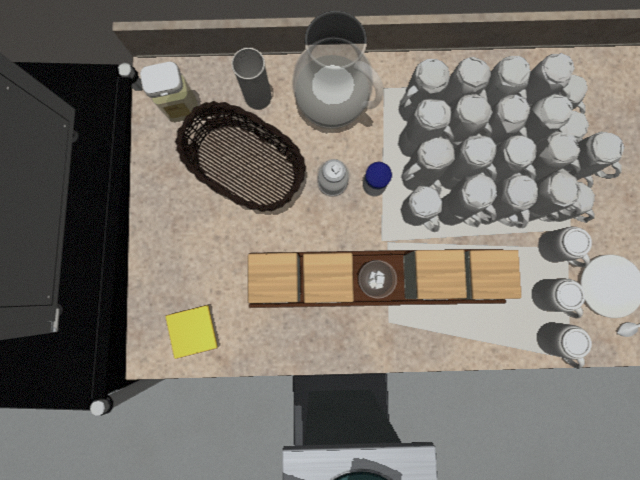

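View pics/side0.png

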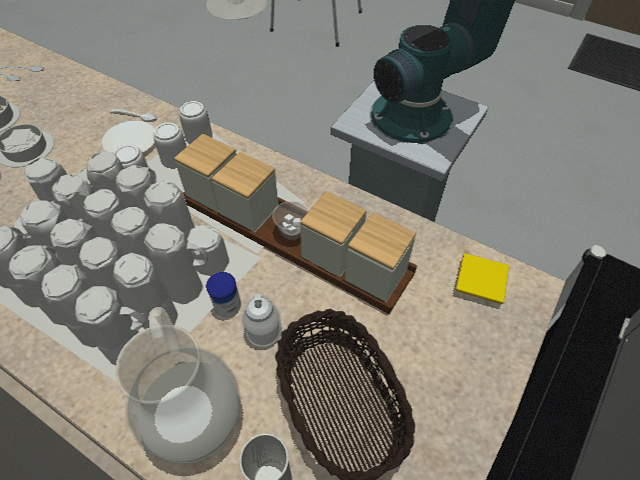

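```bash
cat > h.py <<'E'
import numpy as np
def P(f): return np.array([[f['fx'],0,f['cx']],[0,f['fy'],f['cy']],[0,0,1]])@np.c_[f['R'],f['t']]
def tri(f,a,g,b):
    A=[]
    for M,(u,v) in((P(f),a),(P(g),b)): A+=[u*M[2]-M[0],v*M[2]-M[1]]
    x=np.linalg.svd(np.array(A))[2][-1];X=x[:3]/x[3]
    e=[(M@np.r_[X,1])[:2]/(M@np.r_[X,1])[2]-p for M,p in((P(f),a),(P(g),b))]
    return X,np.abs(e).max()
E
python3 - <<'E'
import pickle
from h import *
D=pickle.load(open('d.pkl','rb'));t,s=D['top'],D['side']
T=[(192,331),(271,277),(327,279),(439,273),(493,275)];S=[(382,239),(478,281),(244,174),(206,157),(334,216)]
for a in T+[(374,278),(374,187)]:
    r=[(round(e,1),b,X.round(3)) for b in S+[(293,236),(227,304)] for X,e in[tri(t,a,s,b)]]
    print(a,[x for x in sorted(r,key=lambda x:x[0])][:2])
for f in(t,s): print((-f['R'].T@f['t']).round(2))
E
```

```text
(192, 331) [(np.float64(1.4), (478, 281), array([0.398, 0.339, 0.008])), (np.float64(44.9), (382, 239), array([0.475, 0.225, 0.19 ]))]
(271, 277) [(np.float64(0.2), (382, 239), array([0.502, 0.16 , 0.136])), (np.float64(22.4), (334, 216), array([0.526, 0.116, 0.201]))]
(327, 279) [(np.float64(0.2), (334, 216), array([0.496, 0.057, 0.127])), (np.float64(17.5), (293, 236), array([0.523, 0.02 , 0.071]))]
(439, 273) [(np.float64(0.3), (244, 174), array([ 0.501, -0.152,  0.131])), (np.float64(4.4), (227, 304), array([ 0.52, -0.32, -0.52]))]
(493, 275) [(np.float64(0.1), (206, 157), array([ 0.495, -0.257,  0.119])), (np.float64(22.6), (244, 174), array([ 0.478, -0.222,  0.094]))]
(374, 278) [(np.float64(1.5), (293, 236), array([ 0.498, -0.045, -0.002])), (np.float64(21.7), (334, 216), array([0.482, 0.008, 0.097]))]
(374, 187) [(np.float64(0.6), (227, 304), array([ 0.702, -0.058, -0.005])), (np.float64(4.3), (244, 174), array([ 0.628, -0.019,  0.309]))]
[0.47 0.08 0.94]
[1.01 0.34 0.83]
```

The top view shows the four wooden lids at (273,277), (328,278), (441,274) and (495,275), with the sugar bowl at (378,280). The yellow look-alike is at (191,331) on the counter, and the tin is at (378,175). The side view agrees. Triangulation puts the row at x≈0.4985, with y≈0.161, 0.057, −0.151 and −0.255, so the spacing is 104 mm and the heights fit. I'll probe the leftmost lid first.

```bash
cat >> h.py <<'E'
from bench import bot, grip
Q=[0,.70711,.70711,0]; CX=.4985; CY=[.161,.057,-.151,-.255]
def fz(): return float(np.mean([bot.get_obs()['ft_force'][2] for _ in range(3)]))
def press(x,y,z0,zmin,fmax,step=.001,v=.03):
    """step down from z0 until fmax over the free-air reading; returns [(cmd z, actual z, force)]"""
    f0=fz();log=[];z=z0
    while z>zmin:
        z-=step;bot.line_to([x,y,z],velocity=v)
        o=bot.get_obs();f=fz()-f0;log.append((round(z*1e3,1),round(o['tool_pos'][2]*1e3,1),round(f,1)))
        if f>fmax:break
    return log
E
python3 - <<'E'
from h import *
grip(0,40);print(bot.get_obs()['t'])
bot.move_to([CX-.032,CY[0],.150],Q);o=bot.get_obs();print(o['t'],o['tool_pos'],o['ft_force'],fz(),fz())
bot.line_to([CX-.032,CY[0],.141],velocity=.05);print(bot.get_obs()['t'])
print(press(CX-.032,CY[0],.141,.126,4));print(bot.get_obs()['t'])
E
```

```text
1.4667
3.3 [0.46636914 0.16174121 0.15015284] [0.03844116 0.05432101 0.38784123] 0.3878412328700615 0.3878412328700615
3.6333
[(140.0, np.float64(140.1), -0.1), (139.0, np.float64(139.0), 0.1), (138.0, np.float64(137.9), -0.3), (137.0, np.float64(136.9), 0.4), (136.0, np.float64(135.9), 0.3), (135.0, np.float64(134.9), 1.1), (134.0, np.float64(133.9), 0.1), (133.0, np.float64(132.9), 0.6), (132.0, np.float64(131.9), 1.1), (131.0, np.float64(130.9), 0.7), (130.0, np.float64(129.9), 0.2), (129.0, np.float64(128.9), 0.0), (128.0, np.float64(127.9), 0.6), (127.0, np.float64(126.9), 0.6), (126.0, np.float64(125.9), 0.5)]
7.3833
```

```bash
python3 - <<'E'
from h import *
from bench import imaging
import cv2
o=bot.get_obs();print(o['tool_pos'],o['ee_rot'],o['grip_width'])
a=imaging.grab_frame('top')['frame'][190:370,180:420];b=imaging.grab_frame('side')['frame'][150:330,260:500]
cv2.imwrite('pics/p1.png',cv2.resize(np.hstack([a,b]),(800,300),interpolation=cv2.INTER_CUBIC)[:,:,::-1])
E
```

```text
[0.46645784 0.16097704 0.12592118] [-2.67455490e-05  7.07115735e-01  7.07097823e-01 -6.57221401e-05] -3.774689964108074e-05
```

View pics/p1.png

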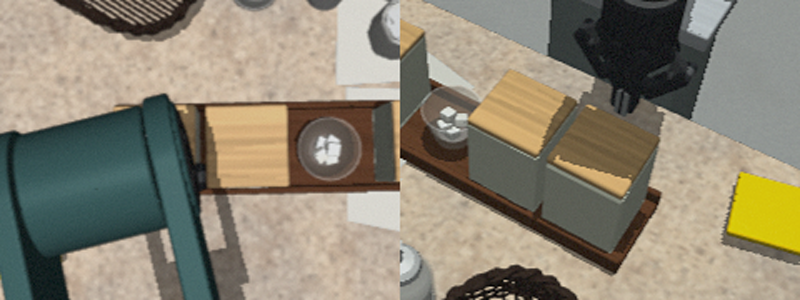

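The crop shows the fingertip right at, or just past, the front edge of the lid (crop ≈(622,110)), so my x may be off. I'll check by measuring the lid outlines in the first two pictures.

```bash
python3 - <<'E'
import pickle,cv2
from h import *
D=pickle.load(open('d.pkl','rb'));t,s=D['top'],D['side']
def pr(f,X): h=P(f)@np.r_[X,1];return (h[:2]/h[2]).round(1)
print('tip',pr(t,[.4665,.161,.126]),pr(s,[.4665,.161,.126]))
C={}
for n,f in(('top',t),('side',s)):
    hsv=cv2.cvtColor(f['frame'],cv2.COLOR_RGB2HSV)
    m=cv2.inRange(hsv,(10,75,130),(24,200,255));m=cv2.morphologyEx(m,cv2.MORPH_OPEN,np.ones((3,3)))
    cs=[c for c in cv2.findContours(m,0,2)[0] if cv2.contourArea(c)>700]
    for c in cs:
        h=cv2.convexHull(c);e=cv2.approxPolyDP(h,.06*cv2.arcLength(h,True),True)[:,0]
        print(n,cv2.contourArea(c),e.tolist())
for y in CY:
    print(y,'pred top',[pr(t,[CX+a,y+b,.132]).tolist() for a,b in((-.046,-.046),(-.046,.046),(.046,.046),(.046,-.046))],
     'side',[pr(s,[CX+a,y+b,.132]).tolist() for a,b in((-.046,-.046),(-.046,.046),(.046,.046),(.046,-.046))])
E
```

```text
tip [271.6 296.1] [390.9 229.5]
top 2300.0 [[351, 253], [352, 301], [305, 302], [303, 255]]
top 2309.5 [[295, 253], [296, 301], [248, 302], [248, 254]]
top 2242.0 [[517, 250], [520, 297], [473, 298], [470, 251]]
top 2275.0 [[463, 250], [466, 296], [418, 298], [416, 251]]
side 1980.0 [[372, 213], [415, 232], [394, 266], [349, 245]]
side 1756.5 [[325, 192], [364, 209], [343, 241], [301, 222]]
side 1414.0 [[238, 153], [272, 167], [248, 195], [213, 179]]
side 1269.0 [[201, 134], [233, 148], [208, 174], [175, 158]]
0.161 pred top [[296.3, 303.1], [246.5, 304.3], [246.1, 254.7], [295.3, 253.5]] side [[372.8, 212.3], [417.5, 233.0], [394.6, 268.7], [348.3, 245.7]]
0.057 pred top [[352.5, 301.6], [302.8, 302.9], [301.7, 253.3], [350.8, 252.1]] side [[325.6, 190.4], [367.2, 209.7], [342.4, 242.8], [299.5, 221.5]]
-0.151 pred top [[464.9, 298.7], [415.2, 300.0], [412.7, 250.5], [461.8, 249.2]] side [[240.5, 151.0], [276.7, 167.8], [249.2, 196.5], [212.0, 178.0]]
-0.255 pred top [[521.0, 297.2], [471.4, 298.5], [468.2, 249.1], [517.2, 247.8]] side [[202.0, 133.2], [235.9, 148.9], [207.3, 175.7], [172.6, 158.5]]
```

```bash
python3 - <<'E'
from h import *
from bench import imaging
import cv2
w=imaging.grab_frame('wrist');print(w['mount'].round(3),w['fx'],w['cx'],w['cy'])
b=imaging.grab_frame('side')['frame'][180:270,335:425]
im=np.hstack([cv2.resize(w['frame'],(480,360)),cv2.resize(b,(320,360),interpolation=cv2.INTER_NEAREST)])
cv2.imwrite('pics/p2.png',im[:,:,::-1]);print(fz(),bot.get_obs()['t'])
E
```

```text
[[ 1.     0.     0.001 -0.   ]
 [-0.001  0.946  0.323 -0.084]
 [-0.    -0.323  0.946 -0.182]
 [ 0.     0.     0.     1.   ]] 400.089799735103 317.55769289384654 237.11745789250844
-0.7478335105334893 7.5833
```

View pics/p2.png

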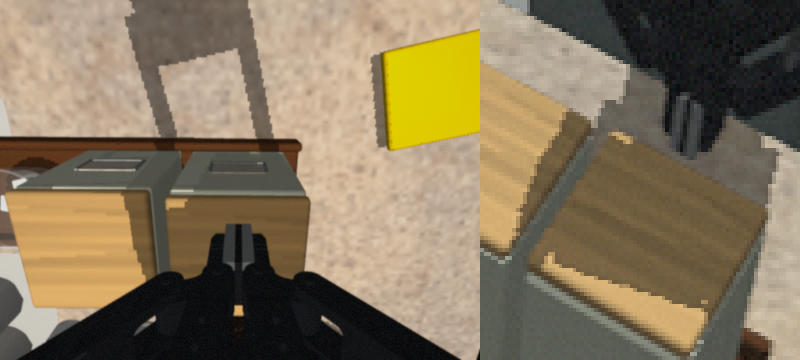

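The wrist view shows the fingertip over lid 1 at about shown pixel (238,228). That is lower in the image than the TCP should project, so the tip seems to end about 2 cm short of the nominal TCP. The side view shows it hovering at about px (394,219). There was no contact yet, so I'll keep going down with force feedback.

```bash
python3 - <<'E'
from h import *
print([x[1:] if 0 else (x[0],float(x[1]),x[2]) for x in press(CX-.032,CY[0],.126,.098,4)]);o=bot.get_obs();print(o['t'],o['tool_pos'],o['ft_force'],o['torque'])
E
```

```text
[(125.0, 124.9, 0.8), (124.0, 123.9, 0.7), (123.0, 122.9, 0.5), (122.0, 121.9, 0.8), (121.0, 120.9, 0.3), (120.0, 119.9, 0.8), (119.0, 118.9, 0.3), (118.0, 117.9, 0.8), (117.0, 116.9, 1.3), (116.0, 115.9, 0.5), (115.0, 114.9, 0.7), (114.0, 113.9, -0.6), (113.0, 112.9, 0.0), (112.0, 111.9, 1.4), (111.0, 110.9, 0.3), (110.0, 109.9, -0.0), (109.0, 108.9, 0.9), (108.0, 107.9, 0.5), (107.0, 106.9, 0.0), (106.0, 105.9, 0.8), (105.0, 104.9, 0.6), (104.0, 103.9, 0.3), (103.0, 102.9, 1.2), (102.0, 101.9, -0.1), (101.0, 100.9, 0.0), (100.0, 99.9, 1.8), (99.0, 98.9, 1.0), (98.0, 97.9, 0.8)]
14.5833 [0.46644123 0.1609876  0.09788953] [-0.11092112 -0.49735409  0.04748778] [-0.01530289 -0.01038394  0.01800877]
```

```bash
python3 - <<'E'
from h import *
from bench import imaging
import cv2
w=imaging.grab_frame('wrist')
b=imaging.grab_frame('side')['frame'][180:270,335:425]
im=np.hstack([cv2.resize(w['frame'],(480,360)),cv2.resize(b,(320,360),interpolation=cv2.INTER_NEAREST)])
cv2.imwrite('pics/p3.png',im[:,:,::-1])
o=bot.get_obs();print(o['qpos'],o['tau'],o['grip_width'])
E
```

```text
[ 2.17413351e-01 -3.80824080e-04  1.64929382e+00  2.75048667e-06
  1.49264981e+00 -1.35339422e+00] [-4.40118640e-05 -3.02265108e+01 -3.02348077e+01 -3.95223078e-04
  1.65931648e-03  3.47930052e-05] 0.00014559290539406877
```

View pics/p3.png

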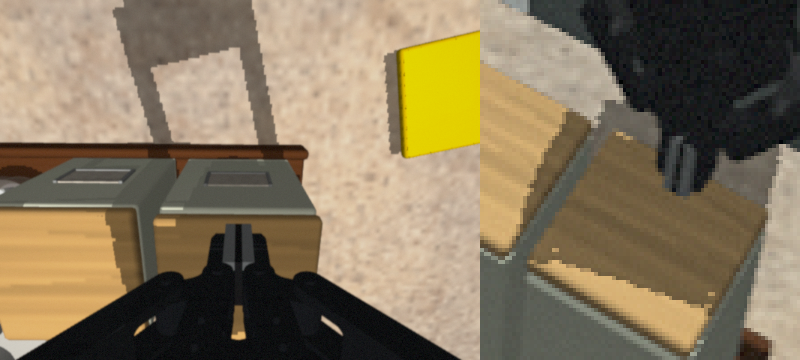

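The side view now shows the tip at about px (393,229), still just above lid 1. Moving the TCP 28 mm shifted it only about 9 px, so the real tip ends roughly 30 mm above the nominal TCP. I'll continue until contact.

```bash
python3 - <<'E'
from h import *
print([(x[0],float(x[1]),x[2]) for x in press(CX-.032,CY[0],.098,.082,4)]);o=bot.get_obs();print(o['t'],o['tool_pos'],o['ft_force'],o['torque'])
E
```

```text
[(97.0, 96.9, 0.0), (96.0, 96.0, 0.4), (95.0, 95.0, 0.7), (94.0, 94.4, 2.7), (93.0, 94.2, 6.0)]
15.9333 [0.46687949 0.16112153 0.09418126] [-2.15868693 -0.2433221   5.82998783] [-0.06227668  0.32777055  0.02197304]
```

```bash
python3 - <<'E'
from h import *
for i in(1,2,3):
    p=bot.get_obs()['tool_pos'];bot.line_to([p[0],p[1],.112],velocity=.1)
    x=CX-.032;bot.line_to([x,CY[i],.112],velocity=.2);bot.line_to([x,CY[i],.101],velocity=.06)
    L=[(a[0],float(a[1]),a[2]) for a in press(x,CY[i],.101,.088,4)]
    print(i,L,bot.get_obs()['t'])
    z4=L[-1][1]
    if z4>95.4: print('loose?');break
E
```

```text
1 [(100.0, 100.1, -0.1), (99.0, 99.0, 0.4), (98.0, 97.9, -0.1), (97.0, 96.9, -0.3), (96.0, 95.9, 0.2), (95.0, 94.9, -0.7), (94.0, 93.9, 0.1), (93.0, 92.9, -0.4), (92.0, 92.6, 2.7), (91.0, 92.6, 7.6)] 19.775
2 [(100.0, 100.1, -0.6), (99.0, 99.0, -0.3), (98.0, 97.9, -0.3), (97.0, 96.9, 0.1), (96.0, 95.9, -0.0), (95.0, 94.9, -0.7), (94.0, 93.9, -0.3), (93.0, 92.9, 0.2), (92.0, 92.6, 2.6), (91.0, 92.6, 7.4)] 24.1583
3 [(100.0, 100.2, -0.2), (99.0, 99.0, 0.0), (98.0, 97.9, 0.1), (97.0, 96.9, 0.4), (96.0, 95.9, 0.5), (95.0, 94.9, 0.7), (94.0, 93.9, 0.0), (93.0, 92.9, 0.7), (92.0, 92.6, 2.6), (91.0, 92.6, 8.7)] 28.0167
```

Lids 2–4 are rigid, all at TCP z=92.6 mm. Lid 1 gave way and stopped about 1.8 mm higher, with a sideways force, so it is the loose one. I'll rock it once more to confirm, then press its middle.

```bash
python3 - <<'E'
from h import *
from bench import imaging
import cv2
x=CX-.032;y=CY[0]
p=bot.get_obs()['tool_pos'];bot.line_to([p[0],p[1],.112],velocity=.1)
bot.line_to([x,y,.112],velocity=.3);bot.line_to([x,y,.100],velocity=.08)
bot.line_to([x,y,.0930],velocity=.02);bot.wait(.2)
o=bot.get_obs();print('rock',o['t'],o['tool_pos'],o['ft_force'])
b=imaging.grab_frame('side')['frame'][190:310,320:440]
cv2.imwrite('pics/p4.png',cv2.resize(b,(480,480),interpolation=cv2.INTER_NEAREST)[:,:,::-1])
bot.line_to([x,y,.104],velocity=.06);bot.line_to([CX,y,.104],velocity=.1);bot.line_to([CX,y,.099],velocity=.05)
f0=fz();z=.099
while z>.082:
    z-=.001;bot.line_to([CX,y,z],velocity=.03);o=bot.get_obs();f=fz()-f0
    print(round(z*1e3),round(o['tool_pos'][2]*1e3,1),round(f,1))
    if o['tool_pos'][2]<.0930 and f>8 or f>35:break
bot.wait(.3);o=bot.get_obs();print(o['t'],o['tool_pos'],o['ft_force'])
E
```

```text
rock 30.9083 [0.46696218 0.16097984 0.09416193] [-2.22235876 -1.78606102  5.45268467]
98 98.0 0.8
97 97.5 2.5
96 97.2 5.7
95 96.7 8.3
94 95.3 6.3
93 95.0 8.1
92 92.6 4.8
91 92.6 8.2
34.3083 [0.49930996 0.16100796 0.09258607] [-1.14201017  0.87722116  8.44145141]
```

View pics/p4.png

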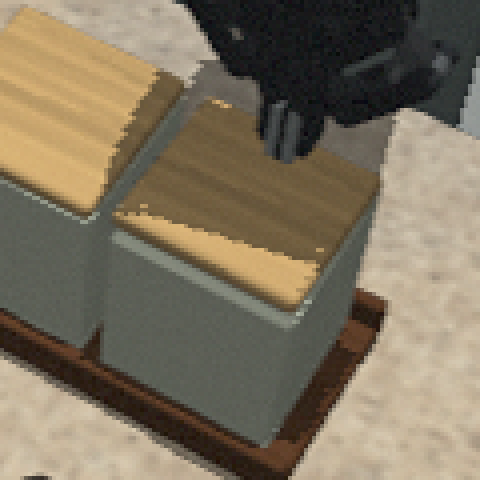

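The rocking picture shows lid 1 tipped, with its back edge standing clear of the rim (crop ≈(300,315)). The middle press then clicked twice, 97.2→95→92.6 mm, the same level as the other lids. I'll push a little more to be sure and then hand in.

```bash
python3 - <<'E'
from h import *
from bench import job,imaging
import cv2
bot.line_to([CX,CY[0],.0885],velocity=.02);bot.wait(.2);o=bot.get_obs();print(o['t'],o['tool_pos'],o['ft_force'])
bot.line_to([CX,CY[0],.0900],velocity=.02);bot.wait(.4)
b=imaging.grab_frame('side')['frame'][130:310,170:440]
cv2.imwrite('pics/p5.png',cv2.resize(b,(750,500),interpolation=cv2.INTER_NEAREST)[:,:,::-1])
o=bot.get_obs();print(o['t'],o['tool_pos'],o['ft_force'])
E
```

```text
34.7833 [0.49941666 0.16104787 0.09253406] [-4.69876915 -1.3301693  16.70396046]
35.4833 [0.49939771 0.16101529 0.09259689] [-2.80540815 -1.39034165 11.91100775]
```

View pics/p5.png

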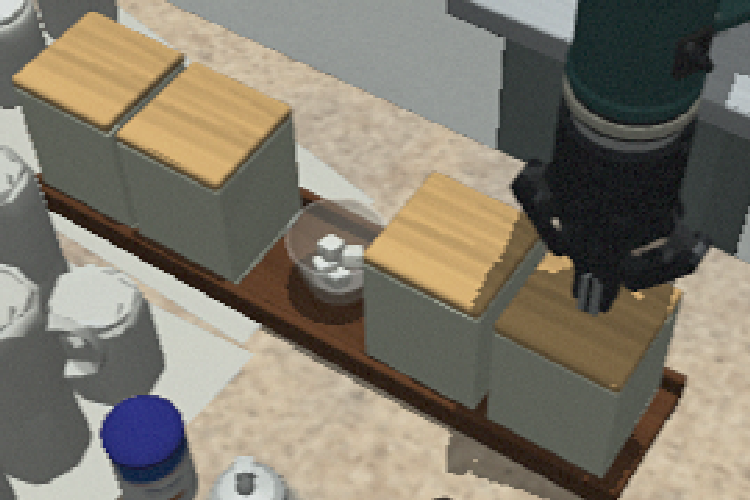

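All four lids lie flush, the fingertip is on the middle of lid 1 (crop ≈(592,300)), and the bowl and tin are where they were. Handing in.

```bash
python3 -c "
from bench import job;print(job.hand_in())"
```

```text
the job is handed in; nothing more can be done
None
```

The loose lid was the one on the leftmost canister (y ≈ +0.161). It is now pressed home, and I handed the job in with the fingertip still on it; no verdict was reported.

- **Finding it:** I pressed each lid near its front edge. The other three were firm at tool height 92.6 mm. The leftmost tipped and stopped about 1.6 mm higher, and a picture showed its back edge standing clear of the rim.
- **Pressing it home:** In the middle it clicked down in two steps, 97.2 → 95 → 92.6 mm, the same level as the others. It stayed there under a 17 N push.
- **Last checks:** The fingertip was pressing with about 12 N at about 35.5 s of the 54 s allowed. The last picture showed all four lids flush, with the bowl and the tin behind the stand unmoved.
- **What disagreed:** The shut fingertips touched with the nominal TCP about 40 mm below the lid tops. I don't know why. I searched for contact by force and compared lid heights with each other, so it cost about 10 s but did not affect the result.

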